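Lock the hub cap of a tape-roll holder

TASK

Two tape rolls sit on holders screwed to the bench. On one the hub cap is already locked; on the other it still stands up loose in its entry slot. Push that raised cap down against its spring, turn it a quarter turn clockwise (seen from above) to its stop, and let go so that it springs up into its notch and stays locked. Keep your fingers off the other holder.

Things in the scene. Friction and masses are not known exactly. Their poses are not given: they have to be found in the camera images.
- cap_grip (a point): Raised hub cap: grey flange (68 mm wide, 5 thick) with an upright black grip bar 54 long, 12 thick, 34 high; pinch its broad sides from above. Point: bar centre, on the turning axis, 17 mm above the flange's top; x along the bar, y across it, z up. 0.12 kg, loose. Kept down, it turns clockwise from above (-z) to a stop at 84 deg (+-8, 3 mm side play); let go past 72 deg it rises into its notch.
- roll_top (a point): Holder of the raised cap, fixed: grey base plate 124 x 112 x 8 mm, brown tape roll 104 mm wide, 48 high, round a hub. Point: on the hub's axis, level with the roll's top, 56 mm above the bench. x: along the plate's long side and the entry slot; the unlocked bar lies along x (within 6 deg), the locked one nearly along y. Bar centre above this point: 37.5 mm raised, 29.5 mm locked.
- follower (a joint): Spring plate under the raised cap: how far it is pressed down, m. 0: cap raised (4 N); 0.014: bottom stop (10 N). The cap's two lugs (under the flange, along the bar) sit in an entry slot: it can turn only when pressed at least 0.011, best 0.013. Locked in its notch it reads 0.008. Let go too early in the turn, it sticks under the lip at 0.011 or comes back up to 0: not locked.
- holder_2: The other holder, alike in all parts, fixed to the bench, its cap already locked (bar across the plate, 8 mm lower than the raised one). Not to be touched. Origin: centre of the underside of its base plate, on the bench; x along the plate's long side. (A chair's back stands to the robot's front left, before the bench: lift the arm before swinging past it.)
Not all that is in view belongs to the job. What is shaped like the part that bears cap_grip but turquoise is not meant.

How it is judged:
At the end, for the whole second after the job is handed in: The cap is locked and left alone: its bar within 23 degrees of the holder's y axis, its height that of the notch (bar centre 27.5 to 32.5 mm above the roll's top face), within 10 mm of the hub's axis and within 8 degrees of upright (angle between the x axis of cap_grip and the y axis of roll_top, either way round below 0.4 rad and z of cap_grip in the frame of roll_top between 0.0275 and 0.0325 m and horizontal distance between cap_grip and roll_top below 0.01 m and angle between cap_grip's own z axis and vertical below 0.15 rad); the robot touches nothing.
It fails at once if the fingers press on the other holder (contact force between the fingers and holder_2 above 2 N).
It also fails if it takes over 35 s, if anything falls off the work surface, if the arm or the gripper's body presses on something with over 40 N, if the wrist force passes 120 N, or if a joint passes its speed limit or range.

ROBOT

A 6-joint arm with a two-finger parallel gripper is mounted at the origin on a cart in front of the work surface, level with it; the furniture and walls round the work are solid. World frame = base frame: x ahead of the robot, y to its left, z up, the work surface at z = 0. Lengths are in m, angles in rad, forces in N, time in s.
With the tool pointing down it reaches from about 0.3 to 0.775 m from the base axis. Payload 14.6 kg.
Tool frame: the origin (TCP) lies midway between the tips of the shut fingers; the grasp point (between the pads) lies 19 mm behind it (grasp_offset is the distance from the TCP to the grasp point, in m); z points along the fingers, y is the line along which they close (so a half turn about z gives the same grasp; the last joint's range is limited). The gripper opens to 94 mm and grips with 3 to 60 N. Pads are 16 mm wide; open, the fingers measure 119 mm over their backs; the gripper's body (75 mm by 177 mm) begins 78 mm behind the grasp point.
Start: joints at [1.142, 0.3, 1.521, -0, 1.321, -0.067], TCP at [0.195, 0.514, 0.205] pointing down, gripper open.
Joint ranges: [-3.03, 3.03], [-0.79, 2.21], [0.23, 2.52], [-1.04, 4.18], [0, 3.07], [-2.55, 2.55]. Speed limits (rad/s): [2.22, 2.22, 2.57, 3.14, 3.14, 3.14].

INTERFACE

Orientations are given as [roll, pitch, yaw] about the fixed x, y, z axes, in that order (R = Rz(yaw) Ry(pitch) Rx(roll)).
In Python, from station import * gives the robot as it stands. The module is installed in compiled form; this text tells all that it offers.
- The arm moves only by the tool send_rows, never from a script. Its argument "rows" is a list of rows, each an object of numbers: "dx", "dy", "dz": the shift along the tool's x, y, z in mm; "roll": the turn about the tool's z in degrees; "jaw": the closure, from -1 (fully open) to 1 (shut). In form: [{"dx": .., "dy": .., "dz": .., "roll": .., "jaw": ..}, ...]. A call has 1 to 12 rows; each row shifts and turns the commanded pose from where the row before left it, along the tool's axes as they then stand; what a row does not reach is not made up. A row lasts 1/12 s, in which the tool goes at most 41.7 mm and 7.16 degrees, less where a joint would pass 70% of its speed; a pose out of reach is approached as far as the arm can. A call is refused whole if a number of a shift passes 41.7 or a number of a turn 7.16, either way. A call with a gripper value outside its range is refused whole. The fingers move at their own pace and stop on an object; "force" is the grip in N (left out, the last holds). Time passes only in rows, so rows that do not move let the fingers close. It gives the time, the measured TCP pose, the force, the opening and the grip force at its end, in the units of the state.
- get_obs(): the state, without advancing time (a new reading comes with each control period).
- camera(name): name is "side" or "top" or "wrist"; returns a dict with "frame" (384x512x3 uint8, red, green, blue), "z_map" (384x512 float32, m along the optical axis (not along the pixel's ray), 0 where there is no reading), "camera_matrix" (3x3 intrinsics, pixels), "rvec" (rotation vector, rad) and "tvec" (3), from world to camera coordinates, as OpenCV has them. Camera axes: x right, y down, z forward; pixel columns grow to the right and rows downward; lengths in m; the calibration is good to about 2 mm. A picture is of the moment at which its call begins.
- hand_in(): hands the job in; it is judged then, once.
The state is a dict: "time_s": time; "qpos": joint angles; "joint_vel": joint speeds; "tau": joint torques, N m; "ee_pos": TCP position; "eef_rot": TCP orientation; "force": force on the tool from outside, world axes, zero at the start; "moment": the same for the moment, N m; "grip_width": finger opening in m; "grip_force": force on a finger pad.
Only numpy, scipy, OpenCV 4.12 (cv2) and the standard library are available. Lean on these libraries where they do the work, as an engineer would, in place of code of your own. Each camera call takes 0.05 s, during which the arm holds its last target. There are 200 camera calls.

## Working session

There is one attempt and no reset: what is moved stays moved. The work goes in short steps, Python scripts to look and compute and a tool call to move; the robot and the scene stay as the last step left them, time stands still between calls to the robot, and variables do not carry over. Pictures are saved under pics/ and viewed, at most 10 in all, crops included, and the job is handed in when it is done.

Besides the shell and the picture viewer there is one more tool, called after "Call:" as name([rows], argument=value, ...), one row to a line, values as JSON. send_rows: Moves the arm, as the interface text tells. Its arguments: {"type":"object","properties":{"rows":{"type":"array"},"force":{"type":"number"}},"required":["rows"]}

```bash
mkdir -p pics
cat > h.py <<'E'
from station import *
import numpy as np, cv2
def cam(n):
    c=camera(n); R=cv2.Rodrigues(np.array(c["rvec"],float))[0]; t=np.array(c["tvec"],float).ravel()
    z=c["z_map"]; K=c["camera_matrix"]; v,u=np.mgrid[:z.shape[0],:z.shape[1]]
    P=np.stack([(u-K[0,2])/K[0,0]*z,(v-K[1,2])/K[1,1]*z,z],-1)
    W=(P-t)@R
    W[z==0]=np.nan
    return c["frame"],W,K,R,t
def save(n,f): cv2.imwrite("pics/"+n+".png",f[:,:,::-1])
E
python3 - <<'E'
from h import *
o=get_obs(); print(o)
a=[]
for n in("top","side"):
    f,W,K,R,t=cam(n); np.savez(n,f=f,W=W); a.append(f); print(n,-R.T@t,R[2])
    save(n,f)
E
```

```text
{'time_s': 0.0, 'qpos': array([ 1.14240370e+00,  3.00438495e-01,  1.52159775e+00, -5.11732354e-05,
        1.32069732e+00, -6.66067134e-02]), 'joint_vel': array([-0.0013827 , -0.00148192,  0.0001705 , -0.00084853,  0.00037519,
        0.00125585]), 'tau': array([-1.21148416e-03, -5.31798899e+01, -3.52741599e+01,  7.08138035e-02,
        2.45516788e-02, -1.04431924e-04]), 'ee_pos': array([0.19457625, 0.51414332, 0.20489717]), 'eef_rot': array([-3.14045098e+00, -2.64790197e-05,  2.77981942e+00]), 'force': array([-0.44659453, -0.16389911,  0.50527929]), 'moment': array([-0.01269612, -0.00062042, -0.01644814]), 'grip_force': 0.0, 'grip_width': 0.09403075931730645}
top [0.47009967 0.13811497 0.92534907] [ 0.21483775  0.00889992 -0.9766092 ]
side [0.70976972 0.63739002 0.99553612] [-0.05357494 -0.49852443 -0.86521854]
```

View pics/top.png

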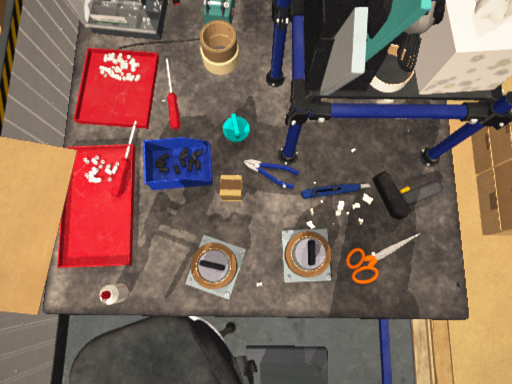

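View pics/side.png

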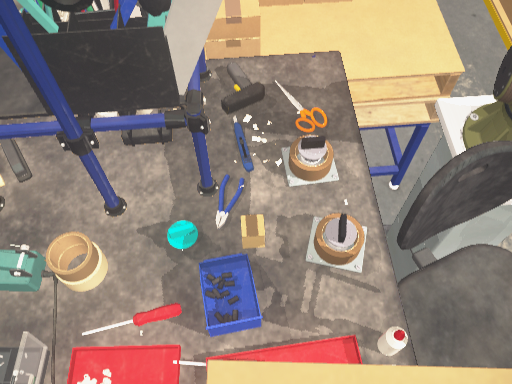

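The top view shows holders at about (215,266) and (307,255), and the chair at the bottom. I'll use heights and plate fits to tell which cap is raised.

Run:
```python
from h import *
for n,boxes in(("top",[(180,225,260,305),(270,220,345,290)]),("side",[(300,205,375,275),(275,130,345,192)])):
    d=np.load(n+".npz"); f,W=d["f"],d["W"]
    hsv=cv2.cvtColor(f,cv2.COLOR_RGB2HSV)
    for x0,y0,x1,y1 in boxes:
        w=W[y0:y1,x0:x1].reshape(-1,3); h=hsv[y0:y1,x0:x1].reshape(-1,3)
        ok=~np.isnan(w[:,2])
        bar=ok&(w[:,2]>.075)&(h[:,2]<70)
        p=w[bar]; top=np.percentile(p[:,2],90); p=p[p[:,2]>top-.006]
        r=cv2.minAreaRect((p[:,:2]*1000).astype(np.float32)); 
        e=np.linalg.svd(p[:,:2]-p[:,:2].mean(0),full_matrices=False)[2][0]
        print(n,"bar",len(p),p.mean(0).round(4),"top",top.round(4),r,np.degrees(np.arctan2(e[1],e[0])).round(1))
        q=w[ok&(w[:,2]>.05)&(w[:,2]<.062)&(h[:,1]>70)]
        r=cv2.minEnclosingCircle((q[:,:2]*1000).astype(np.float32)); print("  roll",len(q),r,np.median(q[:,2]))
        q=w[ok&(w[:,2]>.004)&(w[:,2]<.013)]
        print("  plate",len(q),cv2.minAreaRect((q[:,:2]*1000).astype(np.float32)))
        fl=w[ok&(w[:,2]>.066)&(w[:,2]<.085)&(h[:,2]>90)]; print("  flange",len(fl),np.median(fl,0).round(4),cv2.minEnclosingCircle((fl[:,:2]*1000).astype(np.float32)))
d=np.load("top.npz");W=d["W"]
for u,v in((100,10),(450,300),(150,365),(225,330),(330,60),(300,30),(285,150),(235,125)):print(u,v,W[v,u].round(3))
big=cv2.resize(d["f"][200:384,40:370],None,fx=2.4,fy=2.4,interpolation=2); save("crop",big)
```

```text
top bar 123 [0.4944 0.2334 0.1015] top 0.1032 ((494.5046691894531, 233.87664794921875), (51.97451400756836, 10.943891525268555), 78.34349822998047) -101.9
  roll 775 ((495.83514404296875, 235.16847229003906), 51.99421691894531) 0.05510872166335924
  plate 842 ((505.46356201171875, 223.61572265625), (170.1787109375, 166.0511016845703), 2.46305251121521)
  flange 520 [0.4912 0.2331 0.0681] ((495.3842468261719, 234.2814178466797), 33.77384567260742)
top bar 136 [0.5247 0.0196 0.109 ] top 0.1104 ((524.0592041015625, 19.84967613220215), (11.02963924407959, 50.93887710571289), 88.33808135986328) 179.8
  roll 759 ((525.0328369140625, 19.40399932861328), 52.2006721496582) 0.054951135495159606
  plate 838 ((529.9398193359375, 14.036941528320312), (138.862060546875, 153.99533081054688), 8.005057334899902)
  flange 538 [0.5242 0.0255 0.0757] ((525.1079711914062, 18.46145248413086), 33.82638168334961)
side bar 48 [0.4998 0.2398 0.0997] top 0.1013 ((499.7177429199219, 236.52716064453125), (49.75257873535156, 8.304756164550781), 87.79977416992188) 82.2
  roll 751 ((495.2069396972656, 234.127929687
[... 241 characters left out ...]
15140151977539)
side bar 7 [0.5096 0.0249 0.1016] top 0.1029 ((510.0623779296875, 24.30790901184082), (3.6543214321136475, 16.15306282043457), 87.54318237304688) 174.1
  roll 502 ((523.5780639648438, 20.29585075378418), 53.351749420166016) 0.05435634150985667
  plate 592 ((527.4457397460938, 5.49774169921875), (177.10020446777344, 143.15980529785156), 85.12242126464844)
  flange 332 [0.5259 0.0325 0.0753] ((524.3425903320312, 19.947071075439453), 34.160377502441406)
100 10 [1.095 0.522 0.13 ]
450 300 [ 0.423 -0.32  -0.002]
150 365 [ 0.236  0.419 -0.163]
225 330 [ 0.237  0.273 -0.858]
330 60 [0.792 0.029 0.409]
300 30 [0.938 0.058 0.278]
285 150 [0.77  0.071 0.058]
235 125 [0.827 0.192 0.071]
```

View pics/crop.png

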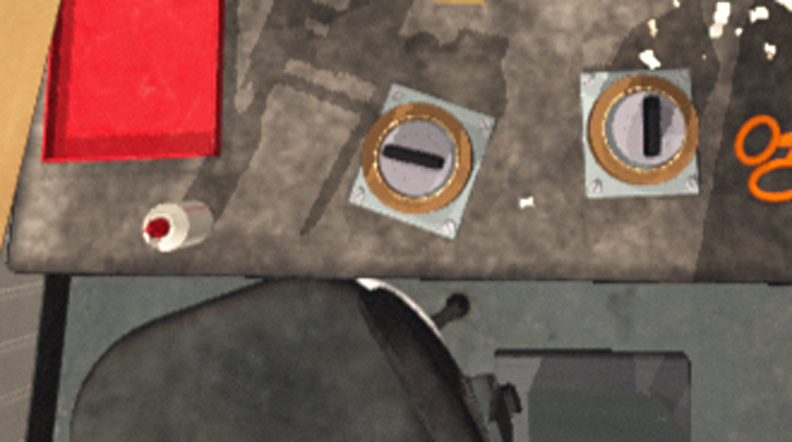

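The raised cap is the right-hand one: bar top at 0.1104, hub at about (0.5245, 0.0195), bar along world x. Next I'll check the heights of obstacles along the way.

Run:
```python
from h import *
T=np.load("top.npz");S=np.load("side.npz")
P=np.concatenate([T["W"].reshape(-1,3),S["W"].reshape(-1,3)]);P=P[~np.isnan(P[:,2])]
xs=np.arange(-.2,.95,.08);ys=np.arange(.7,-.45,-.08)
print("y\\x",xs.round(2))
for y in ys: print("%.2f"%y,[ (lambda q: -9 if len(q)==0 else int(1000*np.percentile(q,99)))(P[(abs(P[:,0]-x)<.04)&(abs(P[:,1]-y)<.04),2]) for x in xs])
# plate angle from top-face pixels near holder
for c in((.5245,.0195),(.495,.2345)):
    for D in(T,S):
        W=D["W"].reshape(-1,3);hs=cv2.cvtColor(D["f"],cv2.COLOR_RGB2HSV).reshape(-1,3)
        m=(np.hypot(W[:,0]-c[0],W[:,1]-c[1])<.086)&(W[:,2]>.004)&(W[:,2]<.014)&(hs[:,2]>120)
        print(m.sum(),cv2.minAreaRect((W[m,:2]*1000).astype(np.float32)))
```

```text
y\x [-0.2  -0.12 -0.04  0.04  0.12  0.2   0.28  0.36  0.44  0.52  0.6   0.68
  0.76  0.84  0.92]
0.70 [-9, -9, -9, -9, -9, -9, -928, 118, 125, 129, 133, 137, 139, 131, 138]
0.62 [-9, -9, -9, -9, -9, -154, -152, 116, 534, 535, 532, 527, 131, 22, 22]
0.54 [-9, -9, -9, -9, -162, -156, -152, 2, 3, 534, 534, 532, 530, 22, 6]
0.46 [-9, -9, -9, -168, -161, -160, -154, 2, 107, 22, 21, 27, 25, 22, 21]
0.38 [-9, -9, -9, -159, -159, -158, -153, 2, 2, 3, 3, 75, 75, 26, 26]
0.30 [-9, -9, -9, -154, -155, -153, -152, 139, 56, 69, 7, 73, 71, 4, 2]
0.22 [-9, -9, -9, -152, -48, 130, 219, 207, 69, 103, 6, 68, 34, 69, 3]
0.14 [-9, -283, -127, -11, 207, 225, 226, 2, 3, 9, 2, 66, 12, 36, 3]
0.06 [-9, -9, -9, 133, 201, -832, -929, 3, 54, 109, 56, 553, 566, 483, 482]
-0.02 [-9, -9, -9, 145, 253, -835, -931, 3, 54, 110, 56, 18, 588, 514, 476]
-0.10 [-9, -9, 1, 118, 236, -836, -930, 2, 9, 10, 3, 16, 421, 493, 438]
-0.18 [-9, -9, 0, 2, 1, -839, -930, 2, 5, 9, 44, 46, 425, 452, 428]
-0.26 [-9, -9, -932, -931, -930, -931, -929, 2, 2, 3, 35, 37, 326, 440, 2]
-0.34 [-9, -933, -928, -929, -931, -930, -932, 2, 3, 2, 2, 32, 291, 285, 2]
-0.42 [-939, -929, -149, -149, -149, -149, -149, -149, -149, -148, -148, -149, -149, -149, -149]
770 ((531.2068481445312, 28.69845199584961), (137.1654815673828, 129.2090606689453), 3.0412793159484863)
580 ((529.9368286132812, 30.249317169189453), (138.17945861816406, 131.10841369628906), 1.0584118366241455)
804 ((495.4046936035156, 234.10174560546875), (111.7001724243164, 123.58161163330078), 71.9941635131836)
764 ((495.0030517578125, 236.94158935546875), (115.07276916503906, 123.73489379882812), 71.59729766845703)
```

Call:
send_rows([
  {"dz":-30,"jaw":-1},
  {"dz":-30,"jaw":-1},
  {"dz":-30,"jaw":-1},
  {"dz":-30,"roll":-5,"jaw":-1},
  {"roll":-5,"jaw":-1},
  {"roll":-5,"jaw":-1},
  {"roll":-5.2,"jaw":-1},
])

```text
invalid input at $.rows[0]: expected keys dx, dy, dz, roll, jaw
```

Call:
send_rows([
  {"dx":0,"dy":0,"dz":-30,"roll":0,"jaw":-1},
  {"dx":0,"dy":0,"dz":-30,"roll":0,"jaw":-1},
  {"dx":0,"dy":0,"dz":-30,"roll":0,"jaw":-1},
  {"dx":0,"dy":0,"dz":-30,"roll":-5,"jaw":-1},
  {"dx":0,"dy":0,"dz":0,"roll":-5,"jaw":-1},
  {"dx":0,"dy":0,"dz":0,"roll":-5,"jaw":-1},
  {"dx":0,"dy":0,"dz":0,"roll":-5.2,"jaw":-1},
  {"dx":0,"dy":0,"dz":0,"roll":0,"jaw":-1},
])

```text
time_s: 0.77
ee_pos: [0.1946, 0.5143, 0.3252]
eef_rot: [-3.141, -0.0, 3.137]
force: [0.5, 0.9, -0.8]
grip_width: 0.0942
grip_force: 0.0
```

Call:
send_rows([
  {"dx":-22,"dy":-33,"dz":0,"roll":0,"jaw":-1},
  {"dx":-22,"dy":-33,"dz":0,"roll":0,"jaw":-1},
  {"dx":-22,"dy":-33,"dz":0,"roll":0,"jaw":-1},
  {"dx":-22,"dy":-33,"dz":0,"roll":0,"jaw":-1},
  {"dx":-22,"dy":-33,"dz":0,"roll":0,"jaw":-1},
  {"dx":-22,"dy":-33,"dz":0,"roll":0,"jaw":-1},
  {"dx":-22,"dy":-33,"dz":0,"roll":0,"jaw":-1},
  {"dx":-22,"dy":-33,"dz":0,"roll":0,"jaw":-1},
  {"dx":-22,"dy":-33,"dz":0,"roll":0,"jaw":-1},
  {"dx":-22,"dy":-33,"dz":0,"roll":0,"jaw":-1},
  {"dx":-22,"dy":-33,"dz":0,"roll":0,"jaw":-1},
  {"dx":-22,"dy":-33,"dz":0,"roll":0,"jaw":-1},
])

```text
time_s: 1.77
ee_pos: [0.4556, 0.114, 0.3254]
eef_rot: [3.142, 0.0, 3.129]
force: [0.6, 1.4, -0.3]
grip_width: 0.0941
grip_force: 0.0
```

Call:
send_rows([
  {"dx":-22,"dy":-33,"dz":0,"roll":0,"jaw":-1},
  {"dx":-22,"dy":-33,"dz":0,"roll":0,"jaw":-1},
  {"dx":0,"dy":0,"dz":0,"roll":0,"jaw":-1},
  {"dx":0,"dy":0,"dz":0,"roll":0,"jaw":-1},
])

```text
time_s: 2.1
ee_pos: [0.4988, 0.0482, 0.3247]
eef_rot: [-3.142, -0.002, 3.127]
force: [-0.1, 1.1, 0.0]
grip_width: 0.0939
grip_force: 0.0
```

Run:
```python
from h import *
f,W,K,R,t=cam("wrist"); save("w1",f)
o=get_obs(); print(o["ee_pos"],o["eef_rot"],o["qpos"])
hs=cv2.cvtColor(f,cv2.COLOR_RGB2HSV)
m=(W[...,2]>.1)&(W[...,2]<.118)&(hs[...,2]<80)&(np.hypot(W[...,0]-.5245,W[...,1]-.0195)<.04)
p=W[m]; print(len(p),p.mean(0) if len(p) else 0, cv2.minAreaRect((p[:,:2]*1000).astype(np.float32)) if len(p) else 0)
```

```text
[0.49832437 0.04930609 0.32498377] [ 3.14146169e+00 -1.03737558e-03  3.12884274e+00] [ 2.53759561e-02  1.24651505e-01  1.45864399e+00  1.70420461e-04
  1.55932879e+00 -1.53267243e+00]
321 [0.52111741 0.01918838 0.11060649] ((522.4432983398438, 19.061235427856445), (52.51646041870117, 11.675655364990234), 0.8302364945411682)
```

View pics/w1.png

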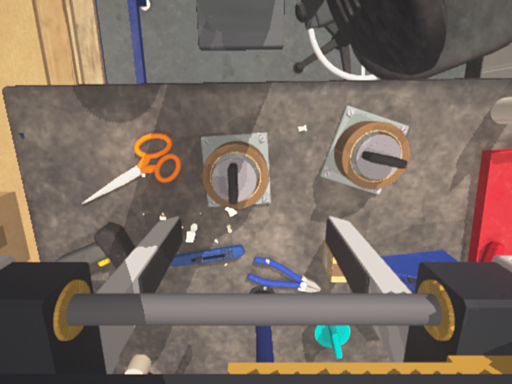

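The wrist view shows the raised cap at about (234,184), with its bar lined up with the fingers' pinch plane. I'll align above it and descend.

Call:
send_rows([
  {"dx":-12.5,"dy":-15,"dz":0,"roll":0,"jaw":-1},
  {"dx":-12.5,"dy":-15,"dz":0,"roll":0,"jaw":-1},
  {"dx":0,"dy":0,"dz":25,"roll":0,"jaw":-1},
  {"dx":0,"dy":0,"dz":30,"roll":0,"jaw":-1},
  {"dx":0,"dy":0,"dz":30,"roll":0,"jaw":-1},
  {"dx":0,"dy":0,"dz":30,"roll":0,"jaw":-1},
  {"dx":0,"dy":0,"dz":30,"roll":0,"jaw":-1},
  {"dx":0,"dy":0,"dz":25,"roll":0,"jaw":-1},
  {"dx":0,"dy":0,"dz":20,"roll":0,"jaw":-1},
  {"dx":0,"dy":0,"dz":20,"roll":0,"jaw":-1},
  {"dx":0,"dy":0,"dz":0,"roll":0,"jaw":-1},
  {"dx":0,"dy":0,"dz":0,"roll":0,"jaw":-1},
])

```text
time_s: 3.15
ee_pos: [0.5227, 0.0204, 0.1156]
eef_rot: [3.142, -0.001, 3.133]
force: [-0.0, 0.4, -0.2]
grip_width: 0.0938
grip_force: 0.0
```

Call:
send_rows([
  {"dx":-1,"dy":-1,"dz":12,"roll":0,"jaw":-1},
  {"dx":0,"dy":0,"dz":12,"roll":0,"jaw":-1},
  {"dx":0,"dy":0,"dz":9,"roll":0,"jaw":-1},
  {"dx":0,"dy":0,"dz":0,"roll":0,"jaw":-1},
  {"dx":0,"dy":0,"dz":0,"roll":0,"jaw":1},
  {"dx":0,"dy":0,"dz":0,"roll":0,"jaw":1},
  {"dx":0,"dy":0,"dz":0,"roll":0,"jaw":1},
  {"dx":0,"dy":0,"dz":0,"roll":0,"jaw":1},
  {"dx":0,"dy":0,"dz":0,"roll":0,"jaw":1},
  {"dx":0,"dy":0,"dz":0,"roll":0,"jaw":1},
  {"dx":0,"dy":0,"dz":0,"roll":0,"jaw":1},
  {"dx":0,"dy":0,"dz":0,"roll":0,"jaw":1},
], force=50)

```text
time_s: 4.15
ee_pos: [0.5241, 0.0183, 0.0825]
eef_rot: [-3.142, 0.0, 3.132]
force: [-0.4, -0.9, -0.5]
grip_width: 0.044
grip_force: 0.0
```

Call:
send_rows([
  {"dx":0,"dy":0,"dz":0,"roll":0,"jaw":1},
  {"dx":0,"dy":0,"dz":0,"roll":0,"jaw":1},
  {"dx":0,"dy":0,"dz":0,"roll":0,"jaw":1},
  {"dx":0,"dy":0,"dz":0,"roll":0,"jaw":1},
  {"dx":0,"dy":0,"dz":0,"roll":0,"jaw":1},
  {"dx":0,"dy":0,"dz":0,"roll":0,"jaw":1},
  {"dx":0,"dy":0,"dz":0,"roll":0,"jaw":1},
  {"dx":0,"dy":0,"dz":0,"roll":0,"jaw":1},
  {"dx":0,"dy":0,"dz":0,"roll":0,"jaw":1},
], force=50)

```text
time_s: 4.9
ee_pos: [0.5241, 0.0183, 0.0824]
eef_rot: [-3.142, -0.0, 3.132]
force: [-0.5, -0.3, 0.2]
grip_width: 0.0117
grip_force: 50.0
```

Call:
send_rows([
  {"dx":0,"dy":0,"dz":3,"roll":0,"jaw":1},
  {"dx":0,"dy":0,"dz":3,"roll":0,"jaw":1},
  {"dx":0,"dy":0,"dz":3,"roll":0,"jaw":1},
  {"dx":0,"dy":0,"dz":2,"roll":0,"jaw":1},
  {"dx":0,"dy":0,"dz":2,"roll":0,"jaw":1},
  {"dx":0,"dy":0,"dz":0,"roll":0,"jaw":1},
  {"dx":0,"dy":0,"dz":0,"roll":0,"jaw":1},
])

```text
time_s: 5.48
ee_pos: [0.5243, 0.0183, 0.0696]
eef_rot: [-3.142, 0.0, 3.132]
force: [-2.6, 0.0, 9.2]
grip_width: 0.0119
grip_force: 50.0
```

Call:
send_rows([
  {"dx":0,"dy":0,"dz":0,"roll":5,"jaw":1},
  {"dx":0,"dy":0,"dz":0,"roll":5,"jaw":1},
  {"dx":0,"dy":0,"dz":0,"roll":5,"jaw":1},
  {"dx":0,"dy":0,"dz":0,"roll":5,"jaw":1},
  {"dx":0,"dy":0,"dz":0,"roll":5,"jaw":1},
  {"dx":0,"dy":0,"dz":0,"roll":5,"jaw":1},
  {"dx":0,"dy":0,"dz":0,"roll":0,"jaw":1},
])

```text
time_s: 6.07
ee_pos: [0.5248, 0.0183, 0.0699]
eef_rot: [3.141, 0.002, 2.603]
force: [-0.4, -0.1, 7.5]
grip_width: 0.0118
grip_force: 50.0
```

```bash
python3 -c "
from h import *
o=get_obs();print(o['ee_pos'],o['eef_rot'],o['force'],o['moment'])"
```

```text
[0.5247676  0.0182692  0.06994967] [3.14072571e+00 1.61377958e-03 2.60301555e+00] [-0.37656891 -0.1072788   7.46090718] [-0.0092733   0.03271231 -0.03794645]
```

Call:
send_rows([
  {"dx":0,"dy":0,"dz":0.3,"roll":5,"jaw":1},
  {"dx":0,"dy":0,"dz":0,"roll":5,"jaw":1},
  {"dx":0,"dy":0,"dz":0,"roll":5,"jaw":1},
  {"dx":0,"dy":0,"dz":0,"roll":5,"jaw":1},
  {"dx":0,"dy":0,"dz":0,"roll":5,"jaw":1},
  {"dx":0,"dy":0,"dz":0,"roll":5,"jaw":1},
  {"dx":0,"dy":0,"dz":0,"roll":5,"jaw":1},
  {"dx":0,"dy":0,"dz":0,"roll":5,"jaw":1},
  {"dx":0,"dy":0,"dz":0,"roll":5,"jaw":1},
  {"dx":0,"dy":0,"dz":0,"roll":0,"jaw":1},
  {"dx":0,"dy":0,"dz":0,"roll":0,"jaw":1},
])

```text
time_s: 6.98
ee_pos: [0.5248, 0.0183, 0.0697]
eef_rot: [3.14, 0.001, 1.823]
force: [-0.3, 0.2, 8.5]
grip_width: 0.0118
grip_force: 50.0
```

```bash
python3 -c "
from h import *
o=get_obs();print(o['ee_pos'],o['eef_rot'],o['force'],o['moment'])"
```

```text
[0.52476603 0.01826861 0.06965433] [3.13986752e+00 5.36940159e-04 1.82269289e+00] [-0.34023575  0.19938299  8.47997244] [-0.01010775  0.06616792 -0.08441621]
```

Call:
send_rows([
  {"dx":0,"dy":0,"dz":0,"roll":3,"jaw":1},
  {"dx":0,"dy":0,"dz":0,"roll":2,"jaw":1},
  {"dx":0,"dy":0,"dz":0,"roll":2,"jaw":1},
  {"dx":0,"dy":0,"dz":0,"roll":1,"jaw":1},
  {"dx":0,"dy":0,"dz":0,"roll":0,"jaw":1},
  {"dx":0,"dy":0,"dz":0,"roll":0,"jaw":1},
])

```text
time_s: 7.48
ee_pos: [0.5238, 0.0183, 0.0695]
eef_rot: [-3.141, -0.0, 1.684]
force: [-6.2, 0.5, 11.4]
grip_width: 0.0116
grip_force: 50.0
```

```bash
python3 -c "
from h import *
o=get_obs();print(o['ee_pos'],o['eef_rot'],o['force'],o['moment'])"
```

```text
[0.52384694 0.01834566 0.06947055] [-3.14096861e+00 -1.65851516e-06  1.68387258e+00] [-6.18823845  0.48565726 11.4280609 ] [-0.01716251  1.44709338  0.12910055]
```

Call:
send_rows([
  {"dx":0,"dy":0,"dz":0,"roll":2,"jaw":1},
  {"dx":0,"dy":0,"dz":0,"roll":1,"jaw":1},
  {"dx":0,"dy":0,"dz":0,"roll":0,"jaw":1},
  {"dx":0,"dy":0,"dz":0,"roll":0,"jaw":1},
])

```text
time_s: 7.82
ee_pos: [0.5238, 0.0183, 0.0695]
eef_rot: [-3.141, 0.0, 1.632]
force: [-6.3, -0.1, 12.5]
grip_width: 0.0115
grip_force: 50.1
```

```bash
python3 -c "
from h import *
o=get_obs();print(o['ee_pos'],o['eef_rot'],o['force'],o['moment'])"
```

```text
[0.52380864 0.01832474 0.06950142] [-3.14086815e+00  1.95407095e-04  1.63199619e+00] [-6.26365014 -0.11965074 12.51856878] [-0.10709597  1.56702243  0.43067028]
```

The moment is rising at about 86°, so the cap is at its stop. Releasing.

Call:
send_rows([
  {"dx":0,"dy":0,"dz":0,"roll":0,"jaw":-1},
  {"dx":0,"dy":0,"dz":0,"roll":0,"jaw":-1},
  {"dx":0,"dy":0,"dz":0,"roll":0,"jaw":-1},
  {"dx":0,"dy":0,"dz":0,"roll":0,"jaw":-1},
  {"dx":0,"dy":0,"dz":0,"roll":0,"jaw":-1},
  {"dx":0,"dy":0,"dz":0,"roll":0,"jaw":-1},
  {"dx":0,"dy":0,"dz":0,"roll":0,"jaw":-1},
  {"dx":0,"dy":0,"dz":0,"roll":0,"jaw":-1},
  {"dx":0,"dy":0,"dz":0,"roll":0,"jaw":-1},
  {"dx":0,"dy":0,"dz":0,"roll":0,"jaw":-1},
  {"dx":0,"dy":0,"dz":0,"roll":0,"jaw":-1},
  {"dx":0,"dy":0,"dz":0,"roll":0,"jaw":-1},
])

```text
time_s: 8.82
ee_pos: [0.5241, 0.0183, 0.0692]
eef_rot: [3.142, 0.0, 1.631]
force: [-0.0, 0.0, -0.9]
grip_width: 0.0876
grip_force: 0.0
```

Call:
send_rows([
  {"dx":0,"dy":0,"dz":0,"roll":0,"jaw":-1},
  {"dx":0,"dy":0,"dz":0,"roll":0,"jaw":-1},
  {"dx":0,"dy":0,"dz":0,"roll":0,"jaw":-1},
  {"dx":0,"dy":0,"dz":-15,"roll":0,"jaw":-1},
  {"dx":0,"dy":0,"dz":-25,"roll":0,"jaw":-1},
  {"dx":0,"dy":0,"dz":-30,"roll":0,"jaw":-1},
  {"dx":0,"dy":0,"dz":-30,"roll":0,"jaw":-1},
  {"dx":0,"dy":0,"dz":-30,"roll":0,"jaw":-1},
  {"dx":0,"dy":0,"dz":-30,"roll":0,"jaw":-1},
  {"dx":0,"dy":0,"dz":-30,"roll":0,"jaw":-1},
  {"dx":0,"dy":0,"dz":0,"roll":0,"jaw":-1},
  {"dx":0,"dy":0,"dz":0,"roll":0,"jaw":-1},
])

```text
time_s: 9.82
ee_pos: [0.5245, 0.0183, 0.2603]
eef_rot: [3.139, 0.0, 1.631]
force: [-0.9, -0.2, -1.0]
grip_width: 0.0943
grip_force: 0.0
```

Run:
```python
from h import *
o=get_obs();print(o["time_s"],o["ee_pos"],o["force"])
for n in("wrist","top","side"):
    f,W,K,R,t=cam(n); save("end_"+n,f)
    hs=cv2.cvtColor(f,cv2.COLOR_RGB2HSV)
    near=np.hypot(W[...,0]-.5245,W[...,1]-.0195)<.04
    p=W[(W[...,2]>.09)&(W[...,2]<.125)&(hs[...,2]<80)&near]
    q=W[(W[...,2]>.062)&(W[...,2]<.085)&(hs[...,2]>90)&near]
    print(n,len(p),len(q))
    if len(p)>5: print(p.mean(0),np.percentile(p[:,2],[50,90]),cv2.minAreaRect((p[:,:2]*1000).astype(np.float32)))
    if len(q)>5: print(" flange",np.median(q,0))
```

```text
9.8167 [0.52450061 0.01832365 0.26034961] [-0.87224852 -0.16526543 -0.96897343]
wrist 428 1648
[0.52294333 0.02141434 0.10296753] [0.10316875 0.10424191] ((523.099609375, 20.176410675048828), (11.489510536193848, 52.497032165527344), 6.239934921264648)
 flange [0.52368332 0.02180572 0.06972372]
top 78 340
[0.52298724 0.0318387  0.10069154] [0.10099648 0.10272992] ((523.18017578125, 31.696548461914062), (12.069183349609375, 29.339548110961914), 7.85127592086792)
 flange [0.52285624 0.03092266 0.06785528]
side 95 403
[0.52584018 0.02043253 0.09887032] [0.09962409 0.10237312] ((524.7520751953125, 21.798595428466797), (12.1046724319458, 53.51169967651367), 5.536980152130127)
 flange [0.53196901 0.02554967 0.06718836]
```

View pics/end_wrist.png

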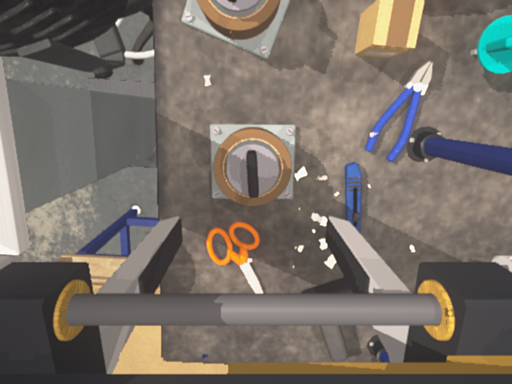

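The bar now lies about 6° off the holder's y axis. Its top has dropped about 7.5 mm, to the notch height, and the fingers are clear.

```bash
python3 -c "
from station import *
print(hand_in())"
```

```text
the job is handed in; nothing more can be done
None
```

I pressed the raised cap down, turned it about 86° clockwise to its stop and let go. The last camera check showed it at notch height, about 6° off the holder's y axis. The job was handed in at about 10 s with the arm clear and the other holder never approached; `hand_in()` returned no verdict.

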